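# Set the saw board's overhang and hold it

### The job

First set the steel bench block squarely on the raised square pad at the outer end of the saw board, covering the pad edge to edge, and let go of it. Then slide the board straight out along the riser, never lifting it off, until its outer end is level with the tip of the pointer. Loaded like that the board would tip off the riser, so finish while still holding it: flat on the riser, at the mark, with the block still square on its pad, and leave the jar, the cup and the tub alone.

Things in the scene. Friction and masses are not known exactly. Their poses are not given: they have to be found in the camera images.
- board: loose plywood saw board, 80 (its x) x 260 (its y) x 12 mm, about 0.2 kg, lying along the riser's top. Origin at the centre of its underside, z up; +y points to its outer end, which first juts 10 to 35 mm past the riser. Fixed on it: a 50 x 50 x 12 mm wooden pad near the outer end, a wooden cleat near the other. No guides; loaded, it takes 2 to 10 N to slide, the more the harder it is pressed.
- pad_top (a point): centre of the top of the board's 50 x 50 mm pad: 95 mm along +y from the board's origin, 24 mm above its underside; pad edges parallel to the board's
- board_end (a point): middle of the top edge of the board's outer end face, 130 mm along +y from its origin, 12 mm above its underside
- cleat_top (a point): centre of the top of the board's cleat, 108 mm along -y from the board's origin. The cleat is 60 mm across the board (x), 24 mm along it (y), and stands 45 mm above the board's upper face: a grip for moving and holding the board
- block: loose steel bench block, 50 x 50 x 18 mm, about 0.33 kg, lying flat on the table to the robot's right. Origin at the centre of its underside, x and y along its edges. It is as wide as the pad; either way round fits
- riser: fixed dark wooden riser, 110 (its x) x 260 (its y) x 50 mm high. Origin at the centre of its underside; its +y (roughly the world's +y, to the robot's left) is the outward direction. Its outer edge lies 130 mm along +y
- gauge: fixed gauge stand on the table beside the riser's axis, past its outer edge: 45 mm wooden foot, upright 10 mm steel rod 89 mm high at 22 mm along its +x, and a pointer that points along its -x to the board's path. Origin on the table below the pointer's tip; axes parallel to the riser's. The pointer's tip stands 110 to 150 mm past the riser's outer edge
- pointer_tip (a point): tip of the pointer, the mark: 70 mm above the table, 60 mm to the side (riser +x) of the riser's centre line, thus about 20 mm clear of the side of a board pushed straight out. The board's outer end must come level with it, measured along the riser's y
- amber_jar: bystander: amber glass jar with white cap, 54 mm wide, 85 mm high, origin at the centre of its underside
- tin_cup: bystander: dark tin cup, 64 mm wide, 75 mm high, origin at the centre of its underside
- tub: bystander: small round brass-coloured tub with a pale metal top, 48 mm wide, 40 mm high, origin at the centre of its underside
Things that resemble listed ones, but are neither listed nor needed, are in the scene too. Several things look just like the block: the one meant starts farthest to the robot's left.

How it is judged:
By the outcome, as a careful person would: the job done as asked, in the order asked, and still so for the second after the job is handed in, while the arm keeps its last pose, push and grip.
It also fails if it takes over 58 s, if anything falls off the work surface, if the arm or the gripper's body presses on something with over 40 N, if the wrist force passes 120 N, or if a joint passes its speed limit or range.

### The arm

A 6-joint arm with a two-finger parallel gripper is mounted at the origin on the work surface. World frame = base frame: x ahead of the robot, y to its left, z up, the work surface at z = 0. Lengths are in m, angles in degrees, forces in N, time in s.
With the tool pointing down it reaches from about 0.275 to 0.875 m from the base axis. Payload 12.5 kg.
Tool frame: the origin (TCP) lies between the finger pads; the fingertips stand r.tip_reach ahead of it and the grasp point (between the pads) lies 3 mm ahead of it (r.tip_reach is the distance from the TCP to the fingertips, in m); z points along the fingers, y is the line along which they close (so a half turn about z gives the same grasp; the last joint's range is limited). The gripper opens to 85 mm and grips with 20 to 120 N. Pads are 22 mm wide; open, the fingers measure 114 mm over their backs; the gripper's body (76 mm by 85 mm) begins 54 mm behind the grasp point. The pads swing forward as they close: fully open they stand 13 mm farther back than shut.
Start: joints at [70.268, 20.094, 94.641, -0, 65.266, -4.847], TCP at [0.141, 0.532, 0.253] pointing down, gripper open.
Joint ranges: [-157.81, 157.81], [-45, 120.19], [0.68, 151.7], [-89.99, 269.99], [4.06, 180], [-164.3, 164.3]. Speed limits (degrees/s): [127.2, 127.2, 159.86, 180, 180, 180].

### API

Orientations are given as [roll, pitch, yaw] about the fixed x, y, z axes, in that order (R = Rz(yaw) Ry(pitch) Rx(roll)).
In Python, from rig import r gives the robot as it stands.
- The arm moves only by the tool move_arm, never from a script. Its argument "commands" is a list of rows, each an object of numbers: "dx", "dy", "dz": the shift along the world's x, y, z scaled (see below); "wx", "wy", "wz": the turn, a rotation vector about the world's x, y, z scaled (see below). In form: [{"dx": .., "dy": .., "dz": .., "wx": .., "wy": .., "wz": ..}, ...]. A call has exactly 5 rows; each row is the pose to reach, as a shift and turn from the pose commanded when the call began; what a row does not reach only later rows make up. The controller multiplies each number of a shift by 40 cm and each number of a turn by 90 degrees. A row lasts 1/8 s, in which the tool goes at most 62.5 mm and 10.7 degrees, less where a joint would pass 70% of its speed; a pose out of reach is approached as far as the arm can. A call with a number of a shift or a turn outside -1 to 1 is refused whole. A call with a gripper value outside its range is refused whole. "gripper" is the opening, from -1 (shut) to 1 (fully open), set as the call begins (left out, the last holds). The fingers move at their own pace and stop on an object; the grip force is fixed at half the most. Time passes only in rows, so rows that repeat a pose let the fingers close, or fill a call up. It gives the time, the measured TCP pose, the force, the opening and the grip force at its end, in the units of the state.
- r.state(): the state, without advancing time (a new reading comes with each control period).
- r.camera(name): name is "side" or "top" or "wrist"; returns the picture (480x640x3 uint8, red, green, blue); there is no depth.
- r.camera_info(name): a dict with "mtx" (3x3 intrinsics, pixels), "dist" ([k1, k2, p1, p2, k3] as OpenCV has them; the pictures are not rectified), "R" (3x3) and "t" (3): a world point X has camera coordinates R X + t. Camera axes: x right, y down, z forward; pixel columns grow to the right and rows downward; lengths in m; the calibration is good to about 2 mm. A picture is of the moment at which its call begins: read the wrist's pose just before it. camera_info takes no time and is no camera call; for the wrist camera it gives the pose at the moment of the call.
- r.hand_in(): hands the job in; it is judged then, once.
The state is a dict: "time_s": time; "joint_positions": joint angles; "dq": joint speeds; "joint_efforts": joint torques, N m; "ee_pos": TCP position; "tool_rot": TCP orientation; "ft_force": force on the tool from outside, world axes, zero at the start; "torque": the same for the moment, N m; "width": opening from 0.0 (shut) to 1.0 (fully open); "grasp_force": force on a finger pad.
Only numpy, scipy, OpenCV 4.12 (cv2) and the standard library are available. Lean on these libraries where they do the work, as an engineer would, in place of code of your own. Each camera call takes 0.05 s, during which the arm holds its last target. There are 200 camera calls.

## Working session

There is one attempt and no reset: what is moved stays moved. The work goes in short steps, Python scripts to look and compute and a tool call to move; the robot and the scene stay as the last step left them, time stands still between calls to the robot, and variables do not carry over. Pictures are saved under pics/ and viewed, at most 12 in all, crops included, and the job is handed in when it is done.

Besides the shell and the picture viewer there is one more tool, called by a JSON object that holds its "method" and its "body", one argument or row to a line. move_arm: Moves the arm, as the interface text tells. Its arguments: {"type":"object","properties":{"commands":{"type":"array","items":{"type":"object","properties":{"dx":{"type":"number"},"dy":{"type":"number"},"dz":{"type":"number"},"wx":{"type":"number"},"wy":{"type":"number"},"wz":{"type":"number"}}}},"gripper":{"type":"number"}},"required":["commands"]}

```bash
ls; mkdir -p pics; python3 - <<'E'
from rig import r
import cv2
print(r.state(), r.tip_reach)
for n in("top","side"):
    cv2.imwrite(f"pics/{n}0.png",r.camera(n)[:,:,::-1]); c=r.camera_info(n); print(n,c)
E
```

```text
pics
{'time_s': 0.0, 'joint_positions': array([ 7.02679486e+01,  2.01245728e+01,  9.46787056e+01,  1.84198631e-03,
        6.52651519e+01, -4.84982397e+00]), 'dq': array([-0.06196268, -0.06329987,  0.05514605,  0.15098961,  0.01961451,
       -0.03080247]), 'joint_efforts': array([ 2.21512157e-03, -5.06118143e+01, -2.91398746e+01, -3.36603910e-05,
        4.50166044e-03,  1.82944484e-05]), 'ee_pos': array([0.14114332, 0.53125332, 0.25274451]), 'tool_rot': array([-1.79931956e+02, -7.45147378e-03,  1.65116996e+02]), 'ft_force': array([-0.07019909, -0.08975337,  0.08034465]), 'torque': array([-0.03114234, -0.00871833,  0.0089681 ]), 'grasp_force': 0.0, 'width': 0.9966339207839232} 0.022
top {'mtx': array([[617.17737215,   0.        , 312.41340407],
       [  0.        , 617.17737215, 254.01118851],
       [  0.        ,   0.        ,   1.        ]]), 'dist': array([-0.1527978,  0.       ,  0.       ,  0.       ,  0.       ]), 'R': array([[-0.02885345, -0.99957504,  0.00414975],
       [-0.98118229,  0.02752913, -0.19111112],
       [ 0.19091566, -0.00958588, -0.98155964]]), 't': array([-0.01072359,  0.54424733,  1.50328052])}
side {'mtx': array([[606.0911863 ,   0.        , 313.97830688],
       [  0.        , 606.0911863 , 242.5099494 ],
       [  0.        ,   0.        ,   1.        ]]), 'dist': array([-0.02558936,  0.        ,  0.        ,  0.        ,  0.        ]), 'R': array([[ 0.88218805, -0.47073125, -0.01250329],
       [-0.35761704, -0.65245623, -0.6681399 ],
       [ 0.30635648,  0.59389643, -0.7439306 ]]), 't': array([-0.46402745,  0.24123887,  1.34022299])}
```

View pics/top0.png

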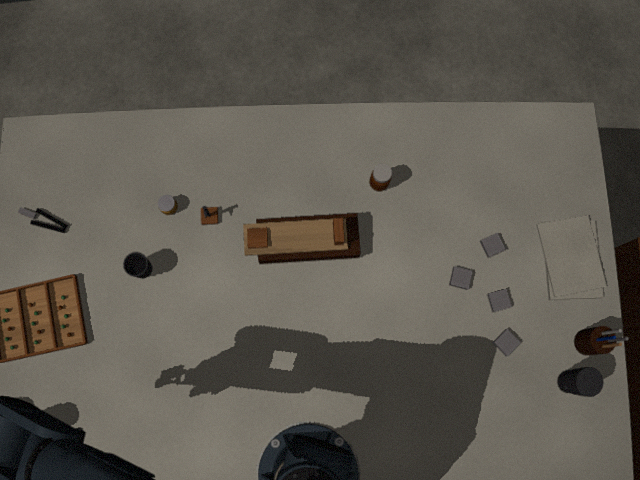

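View pics/side0.png

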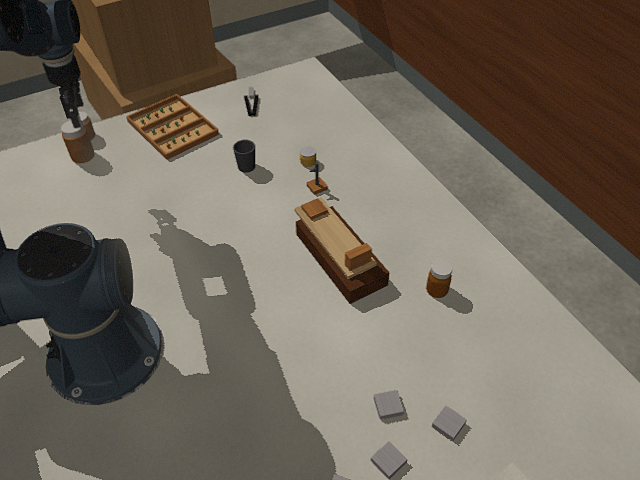

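The candidates that look like the block, in top-view pixels, are (462,277), (494,244), (500,299) and (508,342). The robot's left is image-left, so the one meant is (462,277). Also visible:
- Riser and board at (303,238), with the pad at (258,238) and the cleat at (339,231).
- Gauge at (210,215), tub at (168,204), cup at (138,265) and jar at (381,178).

```bash
cat > h.py <<'E'
from rig import r
import cv2, numpy as np
def ray(px,c):
    u=cv2.undistortPoints(np.array(px,float).reshape(-1,1,2),c["mtx"],c["dist"]).reshape(-1,2)
    d=np.c_[u,np.ones(len(u))]@c["R"]; return -c["R"].T@c["t"],d
def plane(px,z,c):
    o,d=ray(px,c); return o+d*((z-o[2])/d[:,2])[:,None]
def proj(P,c):
    rv=cv2.Rodrigues(c["R"])[0]; return cv2.projectPoints(np.array(P,float).reshape(-1,3),rv,c["t"],c["mtx"],c["dist"])[0].reshape(-1,2)
E
python3 - <<'E'
from h import *
c=r.camera_info("top"); im=cv2.imread("pics/top0.png")
print("block",plane([[462,277]],.018,c)); 
for p,z in(((258,238),.074),((339,231),.107),((244,224),.062),((246,256),.062),((348,219),.062),((348,251),.062),((229,208),.07),((381,178),.085),((210,215),.0)): print(p,plane([p],z,c).round(3))
crops=[cv2.resize(im[y:y+h,x:x+w],(780,290),interpolation=cv2.INTER_CUBIC) for x,y,w,h in((190,190,195,85),(400,225,195,85))]
cv2.imwrite("pics/crop1.png",np.vstack(crops))
E
```

```text
block [[ 0.47904807 -0.41146133  0.018     ]]
(258, 238) [[0.584 0.109 0.074]]
(339, 231) [[ 0.589 -0.092  0.107]]
(244, 224) [[0.624 0.145 0.062]]
(246, 256) [[0.541 0.14  0.062]]
(348, 219) [[ 0.63  -0.119  0.062]]
(348, 251) [[ 0.547 -0.116  0.062]]
(229, 208) [[0.665 0.182 0.07 ]]
(381, 178) [[ 0.729 -0.206  0.085]]
(210, 215) [[0.667 0.242 0.   ]]
```

View pics/crop1.png

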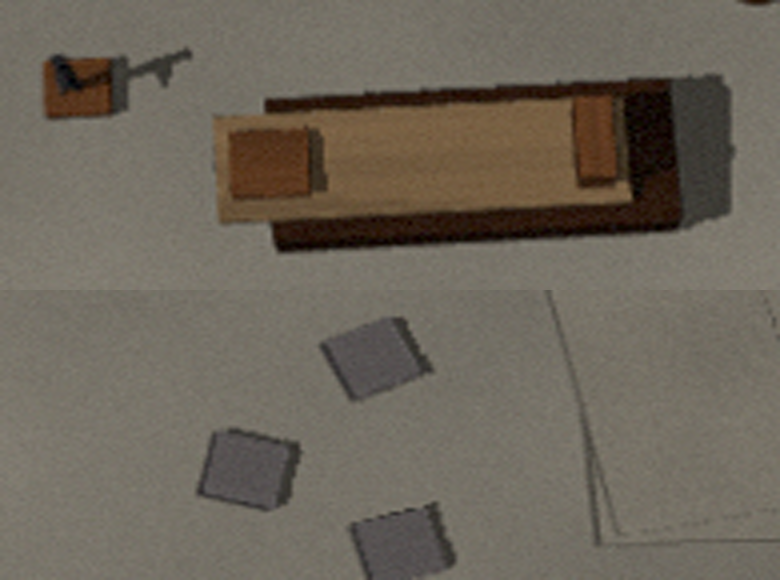

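The crop confirms the lone leftmost grey block, at crop (250,470), as the one meant. It also shows the board and riser with a yaw of about 1° and the gauge foot on the left. I'm heading for the block.

{"method": "move_arm", "body": {
  "commands": [
    {"dx":0.09,"dy":-0.13,"wz":-0.06},
    {"dx":0.18,"dy":-0.26,"wz":-0.12},
    {"dx":0.27,"dy":-0.39,"wz":-0.18},
    {"dx":0.36,"dy":-0.52,"wz":-0.24},
    {"dx":0.45,"dy":-0.65,"wz":-0.3}
  ]
}}

```text
validation failed for argument at $.co...
```

{"method": "move_arm", "body": {
  "commands": [
    {"dx":0.09,"dy":-0.13,"wz":-0.06},
    {"dx":0.18,"dy":-0.26,"wz":-0.12},
    {"dx":0.25,"dy":-0.39,"wz":-0.18},
    {"dx":0.3,"dy":-0.54,"wz":-0.24},
    {"dx":0.34,"dy":-0.69,"wz":-0.3}
  ]
}}

```text
validation failed for argument at $.co...
```

{"method": "move_arm", "body": {
  "commands": [
    {"dx":0.02,"dy":-0.15,"wz":-0.07},
    {"dx":0.03,"dy":-0.3,"wz":-0.14},
    {"dx":0.04,"dy":-0.45,"wz":-0.2},
    {"dx":0.05,"dy":-0.6,"wz":-0.27},
    {"dx":0.05,"dy":-0.75,"wz":-0.34}
  ]
}}

```text
validation failed for argument at $.co...
```

{"method": "move_arm", "body": {
  "commands": [
    {"dx":0.09,"dy":-0.13,"dz":0,"wx":0,"wy":0,"wz":-0.06},
    {"dx":0.18,"dy":-0.26,"dz":0,"wx":0,"wy":0,"wz":-0.12},
    {"dx":0.27,"dy":-0.39,"dz":0,"wx":0,"wy":0,"wz":-0.18},
    {"dx":0.36,"dy":-0.52,"dz":0,"wx":0,"wy":0,"wz":-0.24},
    {"dx":0.45,"dy":-0.65,"dz":0,"wx":0,"wy":0,"wz":-0.3}
  ]
}}

```text
time_s: 0.72
ee_pos: [0.3198, 0.2728, 0.2533]
tool_rot: [180.0, 0.0, 138.0]
ft_force: [0.8, 0.3, 0.1]
width: 0.996
grasp_force: 0.0
```

{"method": "move_arm", "body": {
  "commands": [
    {"dx":0.09,"dy":-0.13,"dz":0,"wx":0,"wy":0,"wz":-0.06},
    {"dx":0.18,"dy":-0.26,"dz":0,"wx":0,"wy":0,"wz":-0.12},
    {"dx":0.25,"dy":-0.39,"dz":0,"wx":0,"wy":0,"wz":-0.18},
    {"dx":0.3,"dy":-0.54,"dz":0,"wx":0,"wy":0,"wz":-0.24},
    {"dx":0.34,"dy":-0.69,"dz":0,"wx":0,"wy":0,"wz":-0.3}
  ]
}}

```text
time_s: 1.35
ee_pos: [0.4554, -0.0031, 0.2532]
tool_rot: [180.0, -0.0, 110.9]
ft_force: [0.2, 0.6, 0.2]
width: 0.998
grasp_force: 0.0
```

{"method": "move_arm", "body": {
  "commands": [
    {"dx":0.02,"dy":-0.15,"dz":0,"wx":0,"wy":0,"wz":-0.07},
    {"dx":0.03,"dy":-0.3,"dz":0,"wx":0,"wy":0,"wz":-0.14},
    {"dx":0.04,"dy":-0.45,"dz":0,"wx":0,"wy":0,"wz":-0.2},
    {"dx":0.05,"dy":-0.6,"dz":0,"wx":0,"wy":0,"wz":-0.27},
    {"dx":0.05,"dy":-0.75,"dz":0,"wx":0,"wy":0,"wz":-0.34}
  ]
}}

```text
time_s: 1.98
ee_pos: [0.4748, -0.3031, 0.253]
tool_rot: [-180.0, -0.0, 80.3]
ft_force: [0.3, 0.9, 0.6]
width: 1.001
grasp_force: 0.0
```

{"method": "move_arm", "body": {
  "commands": [
    {"dx":0,"dy":-0.14,"dz":0,"wx":0,"wy":0,"wz":0},
    {"dx":0,"dy":-0.25,"dz":-0.05,"wx":0,"wy":0,"wz":0},
    {"dx":0,"dy":-0.26,"dz":-0.1,"wx":0,"wy":0,"wz":0},
    {"dx":0,"dy":-0.26,"dz":-0.1,"wx":0,"wy":0,"wz":0},
    {"dx":0,"dy":-0.26,"dz":-0.1,"wx":0,"wy":0,"wz":0}
  ]
}}

```text
time_s: 2.6
ee_pos: [0.4755, -0.4042, 0.214]
tool_rot: [180.0, 0.0, 80.6]
ft_force: [-0.1, -0.3, 0.2]
width: 0.998
grasp_force: 0.0
```

```bash
python3 - <<'E'
from h import *
s=r.state(); c=r.camera_info("wrist"); im=r.camera("wrist")[:,:,::-1]; cv2.imwrite("pics/w1.png",im)
print(s["ee_pos"],s["tool_rot"],s["time_s"],"cam",-c["R"].T@c["t"],"blockpx",proj([.479,-.411,.018],c)); np.savez("w1.npz",**c)
E
```

```text
[ 0.47545914 -0.40419165  0.21399383] [1.79978130e+02 7.79513934e-03 8.05733941e+01] 2.6 cam [ 0.48870474 -0.32755112  0.33432794] blockpx [[324.82221037 225.64331101]]
```

View pics/w1.png

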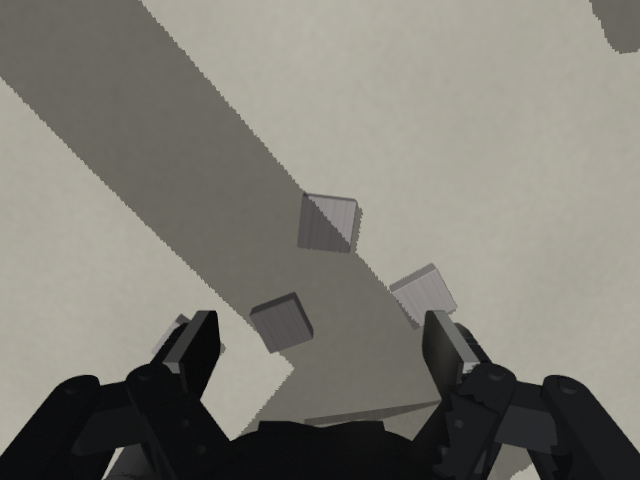

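The chosen block is at wrist px (328,222), half in the arm's shadow, and the other blocks are lower in the image. I'm measuring it with a hue-ratio mask.

```bash
python3 - <<'E'
from h import *
c=dict(np.load("w1.npz")); im=cv2.GaussianBlur(cv2.imread("pics/w1.png"),(3,3),0).astype(float)
ra=im[:,:,0]/(im[:,:,2]+1)
print("block",np.median(ra[205:240,315:340]),"table",np.median(ra[100:150,330:400]),"sh",np.median(ra[180:240,220:280]))
t=(np.median(ra[205:240,315:340])+max(np.median(ra[100:150,330:400]),np.median(ra[180:240,220:280])))/2
m=np.zeros(ra.shape,np.uint8); m[175:265,285:375]=(ra>t)[175:265,285:375]
cs,_=cv2.findContours(m,cv2.RETR_EXTERNAL,cv2.CHAIN_APPROX_NONE); k=max(cs,key=cv2.contourArea)
print(t,cv2.contourArea(k)); rect=cv2.minAreaRect(k); print(rect)
q=cv2.approxPolyDP(k,4,True)[:,0]; print(q.tolist())
W=plane(k[:,0],.018,c)[:,:2]*1000
rr=cv2.minAreaRect(W.astype(np.float32)); print("world",rr)
print("world corners",plane(q,.018,c).round(4).tolist())
cv2.imwrite("pics/c2.png",cv2.resize(cv2.imread("pics/w1.png")[180:270,280:380],(700,630),interpolation=2)[:600])
E
```

```text
block 0.9513888888888888 table 0.9142857142857143 sh 0.8888888888888888
0.9328373015873015 2703.5
((326.4538269042969, 222.8692626953125), (54.20317840576172, 53.955108642578125), 7.125016689300537)
[[304, 195], [298, 245], [347, 251], [356, 202]]
world ((480.6083984375, -409.1963195800781), (50.95901107788086, 49.15792465209961), 73.23697662353516)
world corners [[0.4651, -0.38, 0.018], [0.4513, -0.4254, 0.018], [0.4956, -0.4387, 0.018], [0.5102, -0.3938, 0.018]]
```

View pics/c2.png

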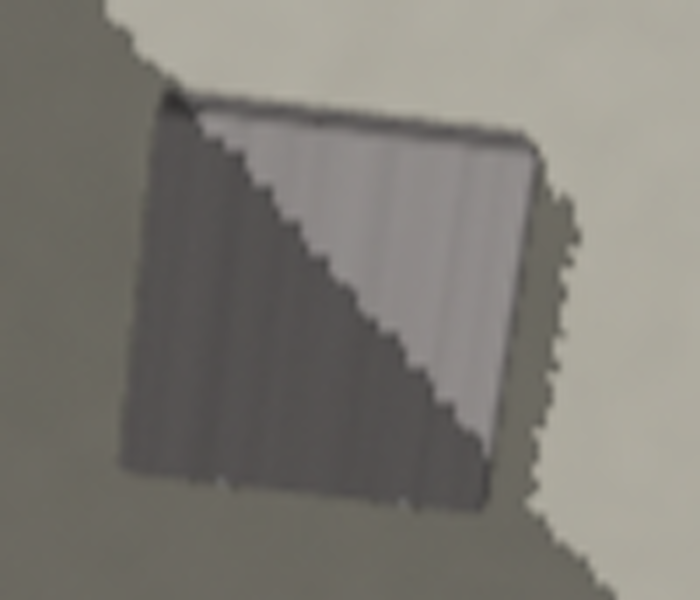

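```bash
python3 - <<'E'
from h import *
from scipy.spatial.transform import Rotation as Ro
c=dict(np.load("w1.npz")); R=Ro.from_euler("xyz",[180,0,80.57],degrees=True).as_matrix(); p=np.array([.47546,-.40419,.21399])
for k in(0,.009,.015,.022):
    print(k,proj([p+R@np.array([x,y,k]) for y in(-.0425,.0425) for x in (-.011,.011)],c).round(0).tolist())
E
```

```text
0 [[214.0, 362.0], [208.0, 314.0], [424.0, 362.0], [430.0, 314.0]]
0.009 [[220.0, 349.0], [215.0, 303.0], [419.0, 349.0], [424.0, 303.0]]
0.015 [[223.0, 341.0], [218.0, 296.0], [415.0, 341.0], [420.0, 297.0]]
0.022 [[227.0, 333.0], [223.0, 289.0], [411.0, 333.0], [416.0, 289.0]]
```

{"method": "move_arm", "body": {
  "commands": [
    {"dx":0.014,"dy":-0.016,"dz":-0.12,"wx":0,"wy":0,"wz":-0.083},
    {"dx":0.014,"dy":-0.016,"dz":-0.24,"wx":0,"wy":0,"wz":-0.083},
    {"dx":0.014,"dy":-0.016,"dz":-0.35,"wx":0,"wy":0,"wz":-0.083},
    {"dx":0.014,"dy":-0.016,"dz":-0.4,"wx":0,"wy":0,"wz":-0.083},
    {"dx":0.014,"dy":-0.016,"dz":-0.44,"wx":0,"wy":0,"wz":-0.083}
  ]
}}

```text
time_s: 3.28
ee_pos: [0.4814, -0.4117, 0.0378]
tool_rot: [179.9, 0.0, 73.1]
ft_force: [-0.0, -1.2, 0.4]
width: 1.0
grasp_force: 0.0
```

{"method": "move_arm", "body": {
  "commands": [
    {"dx":0,"dy":0,"dz":-0.047,"wx":0,"wy":0,"wz":0},
    {"dx":0,"dy":0,"dz":-0.047,"wx":0,"wy":0,"wz":0},
    {"dx":0,"dy":0,"dz":-0.047,"wx":0,"wy":0,"wz":0},
    {"dx":0,"dy":0,"dz":-0.047,"wx":0,"wy":0,"wz":0},
    {"dx":0,"dy":0,"dz":-0.047,"wx":0,"wy":0,"wz":0}
  ]
}}

```text
time_s: 3.9
ee_pos: [0.4808, -0.4117, 0.019]
tool_rot: [180.0, 0.0, 73.0]
ft_force: [-0.5, -0.2, -0.1]
width: 1.003
grasp_force: 0.0
```

{"method": "move_arm", "body": {
  "commands": [
    {"dx":0,"dy":0,"dz":0,"wx":0,"wy":0,"wz":0},
    {"dx":0,"dy":0,"dz":0,"wx":0,"wy":0,"wz":0},
    {"dx":0,"dy":0,"dz":0,"wx":0,"wy":0,"wz":0},
    {"dx":0,"dy":0,"dz":0,"wx":0,"wy":0,"wz":0},
    {"dx":0,"dy":0,"dz":0,"wx":0,"wy":0,"wz":0}
  ],
  "gripper": 0
}}

```text
time_s: 4.53
ee_pos: [0.4811, -0.4119, 0.0194]
tool_rot: [179.9, 0.0, 73.0]
ft_force: [-0.2, 0.7, 7.7]
width: 0.575
grasp_force: 68.3
```

{"method": "move_arm", "body": {
  "commands": [
    {"dx":0,"dy":0,"dz":0.05,"wx":0,"wy":0,"wz":0},
    {"dx":0,"dy":0,"dz":0.15,"wx":0,"wy":0,"wz":0},
    {"dx":0.02,"dy":0.05,"dz":0.28,"wx":0,"wy":0,"wz":0.02},
    {"dx":0.05,"dy":0.15,"dz":0.4,"wx":0,"wy":0,"wz":0.05},
    {"dx":0.08,"dy":0.28,"dz":0.45,"wx":0,"wy":0,"wz":0.08}
  ]
}}

```text
time_s: 5.15
ee_pos: [0.5133, -0.2992, 0.2023]
tool_rot: [179.8, 0.1, 80.3]
ft_force: [0.8, 0.7, -2.6]
width: 0.569
grasp_force: 63.4
```

{"method": "move_arm", "body": {
  "commands": [
    {"dx":0.03,"dy":0.14,"dz":0,"wx":0,"wy":0,"wz":0.04},
    {"dx":0.07,"dy":0.28,"dz":0,"wx":0,"wy":0,"wz":0.08},
    {"dx":0.11,"dy":0.42,"dz":0,"wx":0,"wy":0,"wz":0.1},
    {"dx":0.14,"dy":0.56,"dz":0,"wx":0,"wy":0,"wz":0.12},
    {"dx":0.17,"dy":0.68,"dz":0,"wx":0,"wy":0,"wz":0.125}
  ]
}}

```text
time_s: 5.78
ee_pos: [0.5806, -0.0253, 0.1994]
tool_rot: [180.0, -0.0, 91.6]
ft_force: [-0.9, -1.2, -3.0]
width: 0.574
grasp_force: 63.3
```

{"method": "move_arm", "body": {
  "commands": [
    {"dx":0.01,"dy":0.1,"dz":0,"wx":0,"wy":0,"wz":0},
    {"dx":0.01,"dy":0.14,"dz":0,"wx":0,"wy":0,"wz":0},
    {"dx":0.01,"dy":0.14,"dz":0,"wx":0,"wy":0,"wz":0},
    {"dx":0.01,"dy":0.14,"dz":0,"wx":0,"wy":0,"wz":0},
    {"dx":0.01,"dy":0.14,"dz":0,"wx":0,"wy":0,"wz":0}
  ]
}}

```text
time_s: 6.4
ee_pos: [0.5846, 0.0274, 0.1986]
tool_rot: [-180.0, 0.0, 91.4]
ft_force: [-0.3, 0.5, -3.0]
width: 0.574
grasp_force: 63.3
```

```bash
python3 - <<'E'
from h import *
s=r.state(); c=r.camera_info("wrist"); im=r.camera("wrist")[:,:,::-1]; cv2.imwrite("pics/w2.png",im)
print(s["ee_pos"],s["tool_rot"],s["time_s"],s["width"],"cam",-c["R"].T@c["t"]); np.savez("w2.npz",**c)
np.savez("w2s.npz",p=s["ee_pos"],e=s["tool_rot"])
E
```

```text
[0.58461417 0.02736565 0.19857374] [-1.79998311e+02  6.33124854e-03  9.14111116e+01] 6.4 0.5736593806957423 cam [0.58303955 0.10502239 0.31890044]
```

View pics/w2.png

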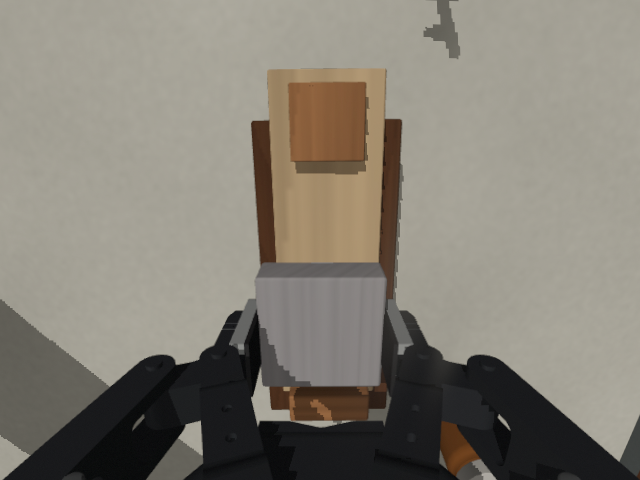

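The picture shows the pad at px (289–366, 83–161), the board's outer end at row 69, and the held block's top at about (257–385, 277–387). Next I fit edges for pad, board and held block.

```bash
cat >> h.py <<'E'
def corners(mask):
    "quad corners of biggest blob by 4 side line fits, ordered tl,tr,br,bl"
    cs,_=cv2.findContours(mask.astype(np.uint8),cv2.RETR_EXTERNAL,cv2.CHAIN_APPROX_NONE); k=max(cs,key=cv2.contourArea)[:,0].astype(np.float32)
    b=cv2.boxPoints(cv2.minAreaRect(k)); s=b.sum(1); d=b[:,0]-b[:,1]
    b=np.array([b[s.argmin()],b[d.argmax()],b[s.argmax()],b[d.argmin()]])
    L=[]
    for i in range(4):
        a,e=b[i],b[(i+1)%4]; l=np.linalg.norm(e-a); u=(e-a)/l; n=np.array([-u[1],u[0]])
        t=(k-a)@u; m=(t>.15*l)&(t<.85*l)&(abs((k-a)@n)<.12*l)
        vx,vy,x,y=cv2.fitLine(k[m],cv2.DIST_HUBER,0,.01,.01).ravel(); L.append(np.cross([x,y,1],[x+vx,y+vy,1]))
    P=[np.cross(L[i-1],L[i]) for i in range(4)]
    return np.array([p[:2]/p[2] for p in P])
def quad(W):
    "centre, yaw of top edge (deg, tl->tr), yaw of side edges (bl->tl) -90"
    W=W[:,:2]; e=(W[1]+W[2]-W[0]-W[3])/2; f=(W[0]+W[1]-W[2]-W[3])/2
    return W.mean(0).round(4),np.degrees(np.arctan2(e[1],e[0])).round(2),np.degrees(np.arctan2(f[1],f[0])).round(2)-90,np.linalg.norm(e).round(4),np.linalg.norm(f).round(4)
E
python3 - <<'E' 2>&1 | grep -v Depre
from h import *
c=dict(np.load("w2.npz")); im=cv2.imread("pics/w2.png"); hsv=cv2.cvtColor(im,cv2.COLOR_BGR2HSV)
f=im.astype(float); q=f[:,:,2]/(f[:,:,0]+1)
for n,(x,y) in dict(pad=(328,120),board=(325,210),riser=(262,150),blk=(320,320),blkside=(320,269),shadow=(325,166)).items(): print(n,hsv[y,x],f[y,x],q[y,x].round(2))
m=np.zeros(q.shape,bool); m[70:175,275:380]=True
P=corners(m&(q>2.2)&(f[:,:,2]>120)); print("pad px",P.round(1).tolist(),quad(plane(P,.074,c)))
m[:]=False; m[40:262,255:400]=True
edge=[]
b=(q>1.35)&(f[:,:,2]>110)
cols=range(275,380,3); pts=np.array([[x,np.argmax(b[40:120,x])+40-.0] for x in cols],float); Wd=plane(pts,.062,c); print("board end",np.polyfit(Wd[:,0]-.584,Wd[:,1],1))
rows=range(175,255,4)
Lf=np.array([[np.argmax(b[y,240:330])+240,y] for y in rows],float); Rt=np.array([[400-np.argmax(b[y,400:330:-1])+1,y] for y in rows],float)
for e in(Lf,Rt): Wd=plane(e,.062,c); pf=np.polyfit(Wd[:,1]-.1,Wd[:,0],1); print("board side x@y=.1, yaw",pf[1],-np.degrees(np.arctan(pf[0])))
cv2.imwrite("pics/c3.png",cv2.resize(im[255:400,245:400],(780,580),interpolation=2))
E
```

```text
pad [ 13 144 133] [ 58.  91. 133.] 2.25
board [ 17  89 163] [106. 139. 163.] 1.52
riser [ 12 152  72] [29. 46. 72.] 2.4
blk [ 10  11 135] [129. 131. 135.] 1.04
blkside [ 8 11 96] [92. 93. 96.] 1.03
shadow [17 97 97] [60. 81. 97.] 1.59
pad px [[289.1, 83.0], [363.0, 83.0], [363.0, 158.0], [291.6, 160.5]] (array([0.5869, 0.1104]), np.float64(2.49), np.float64(2.680000000000007), np.float64(0.0476), np.float64(0.0479))
board end [0.02770743 0.14435191]
board side x@y=.1, yaw 0.5477767373301654 2.1235215661534674
board side x@y=.1, yaw 0.6271446833238039 2.053455440754017
```

View pics/c3.png

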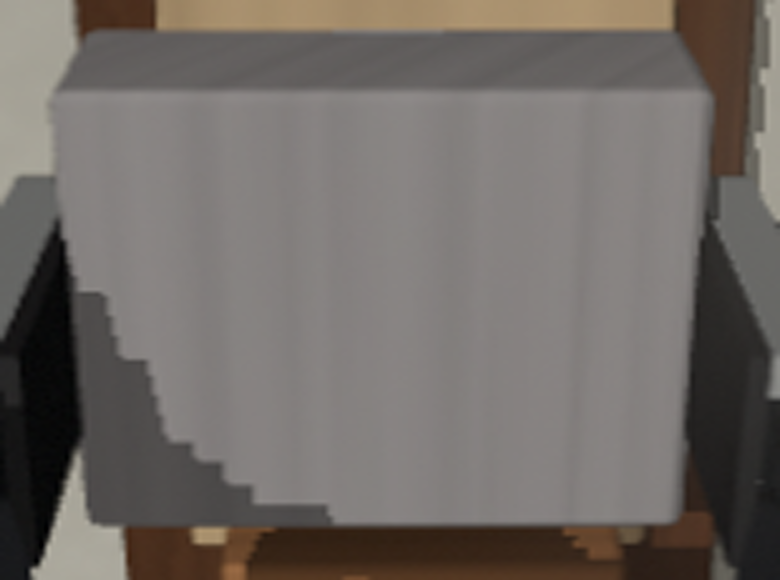

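```bash
python3 - <<'E' 2>&1 | grep -v Depre
from h import *
c=dict(np.load("w2.npz")); im=cv2.imread("pics/w2.png").astype(float); q=im[:,:,2]/(im[:,:,0]+1)
m=np.zeros(q.shape,bool); m[70:175,275:380]=True
P=corners(m&(q>1.85)&(im[:,:,2]>110)); print("pad px",P.round(1).tolist(),quad(plane(P+[[-.5,-.5],[.5,-.5],[.5,.5],[-.5,.5]],.074,c)))
B=[[255.3,278],[386.5,278],[380.7,385.5],[262.9,385.5]]
for z in(.1972,.190): print("block",quad(plane(B,z,c)))
E
```

```text
pad px [[288.5, 82.0], [364.6, 82.0], [362.5, 158.7], [290.6, 160.5]] (array([0.5868, 0.1105]), np.float64(2.2), np.float64(1.6500000000000057), np.float64(0.0491), np.float64(0.0494))
block (array([0.5853, 0.0283]), np.float64(1.43), np.float64(1.9000000000000057), np.float64(0.049), np.float64(0.0488))
block (array([0.5854, 0.0237]), np.float64(1.43), np.float64(1.9000000000000057), np.float64(0.0519), np.float64(0.0517))
```

{"method": "move_arm", "body": {
  "commands": [
    {"dx":0.004,"dy":0.02,"dz":-0.06,"wx":0,"wy":0,"wz":0.006},
    {"dx":0.004,"dy":0.04,"dz":-0.13,"wx":0,"wy":0,"wz":0.006},
    {"dx":0.004,"dy":0.055,"dz":-0.19,"wx":0,"wy":0,"wz":0.006},
    {"dx":0.004,"dy":0.055,"dz":-0.222,"wx":0,"wy":0,"wz":0.006},
    {"dx":0.004,"dy":0.055,"dz":-0.222,"wx":0,"wy":0,"wz":0.006}
  ]
}}

```text
time_s: 7.08
ee_pos: [0.586, 0.05, 0.1092]
tool_rot: [-179.9, 0.0, 92.0]
ft_force: [-0.0, -0.2, -2.5]
width: 0.572
grasp_force: 63.2
```

```bash
python3 - <<'E' 2>&1 | grep -v Depre
from h import *
s=r.state(); c=r.camera_info("wrist"); im=r.camera("wrist")[:,:,::-1]; cv2.imwrite("pics/w3.png",im); np.savez("w3.npz",**c)
print(s["ee_pos"],s["tool_rot"],s["time_s"],s["ft_force"])
f=im.astype(float); q=f[:,:,2]/(f[:,:,0]+1)
a=proj([[.5868+x,.1105+y,.074] for x in(-.025,.025) for y in (-.025,.025)],c); print("exp pad",a.round(0).tolist())
E
```

```text
[0.58604406 0.05001068 0.10923495] [-1.79931875e+02  2.93130097e-03  9.20082018e+01] 7.075 [-0.00620694 -0.17245812 -2.48874385]
exp pad [[269.0, 226.0], [268.0, 109.0], [379.0, 230.0], [389.0, 114.0]]
```

View pics/w3.png

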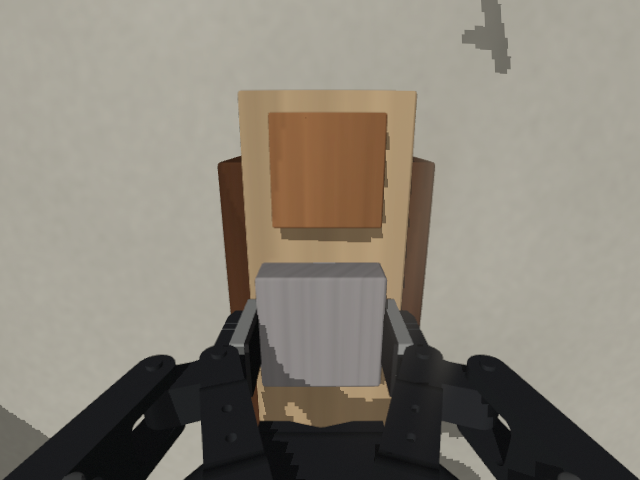

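The pad is now at (269–387, 112–228) and the block's front is at rows 263–278, with nothing blocking the view. I'm computing the final offset.

```bash
python3 - <<'E' 2>&1 | grep -v Depre
from h import *
c=dict(np.load("w3.npz")); im=cv2.imread("pics/w3.png").astype(float); q=im[:,:,2]/(im[:,:,0]+1)
m=np.zeros(q.shape,bool); m[98:240,255:400]=True
M=m&(q>1.85)&(im[:,:,2]>110)
P=corners(M)+[[0,0],[1,0],[1,1],[0,1]]; P-=.5; print("pad px",P.round(1).tolist()); print(quad(plane(P,.074,c)))
print("blk front bottom",plane([[264.3,262.5],[379.5,262.5]],.0898,c).round(4).tolist()," front top",plane([[255.3,278],[386.5,278]],.1078,c).round(4).tolist())
B=[[255.3,278],[386.5,278],[380.7,385.5],[262.9,385.5]]
for z in (.1078,.1055): print(quad(plane(B,z,c)))
E
```

```text
pad px [[267.6, 112.5], [385.9, 112.5], [380.4, 226.5], [272.2, 226.5]]
(array([0.5868, 0.1105]), np.float64(2.08), np.float64(2.1200000000000045), np.float64(0.049), np.float64(0.0489))
blk front bottom [[0.5619, 0.0738, 0.0898], [0.6103, 0.0755, 0.0898]]  front top [[0.5612, 0.0744, 0.1078], [0.61, 0.0762, 0.1078]]
(array([0.5867, 0.0509]), np.float64(2.07), np.float64(2.5), np.float64(0.049), np.float64(0.0488))
(array([0.5867, 0.0494]), np.float64(2.07), np.float64(2.5), np.float64(0.05), np.float64(0.0498))
```

{"method": "move_arm", "body": {
  "commands": [
    {"dx":0,"dy":0.07,"dz":0,"wx":0,"wy":0,"wz":0},
    {"dx":0,"dy":0.13,"dz":0,"wx":0,"wy":0,"wz":0},
    {"dx":0,"dy":0.152,"dz":0,"wx":0,"wy":0,"wz":0},
    {"dx":0,"dy":0.152,"dz":-0.02,"wx":0,"wy":0,"wz":0},
    {"dx":0,"dy":0.152,"dz":-0.034,"wx":0,"wy":0,"wz":0}
  ]
}}

```text
time_s: 7.75
ee_pos: [0.5861, 0.1105, 0.0955]
tool_rot: [-180.0, 0.0, 92.0]
ft_force: [-0.4, 0.1, -2.8]
width: 0.568
grasp_force: 63.3
```

{"method": "move_arm", "body": {
  "commands": [
    {"dx":0,"dy":0,"dz":0,"wx":0,"wy":0,"wz":0},
    {"dx":0,"dy":0,"dz":-0.002,"wx":0,"wy":0,"wz":0},
    {"dx":0,"dy":0,"dz":-0.004,"wx":0,"wy":0,"wz":0},
    {"dx":0,"dy":0,"dz":-0.005,"wx":0,"wy":0,"wz":0},
    {"dx":0,"dy":0,"dz":-0.005,"wx":0,"wy":0,"wz":0}
  ]
}}

```text
time_s: 8.38
ee_pos: [0.5863, 0.1113, 0.0941]
tool_rot: [180.0, 0.0, 92.0]
ft_force: [0.3, -0.9, -1.9]
width: 0.571
grasp_force: 63.3
```

{"method": "move_arm", "body": {
  "commands": [
    {"dx":0,"dy":0,"dz":-0.001,"wx":0,"wy":0,"wz":0},
    {"dx":0,"dy":0,"dz":-0.002,"wx":0,"wy":0,"wz":0},
    {"dx":0,"dy":0,"dz":-0.003,"wx":0,"wy":0,"wz":0},
    {"dx":0,"dy":0,"dz":-0.003,"wx":0,"wy":0,"wz":0},
    {"dx":0,"dy":0,"dz":-0.003,"wx":0,"wy":0,"wz":0}
  ]
}}

```text
time_s: 9.0
ee_pos: [0.5863, 0.1114, 0.0933]
tool_rot: [180.0, -0.0, 92.0]
ft_force: [-3.6, -0.1, 5.5]
width: 0.57
grasp_force: 65.2
```

{"method": "move_arm", "body": {
  "commands": [
    {"dx":0,"dy":0,"dz":0,"wx":0,"wy":0,"wz":0},
    {"dx":0,"dy":0,"dz":0,"wx":0,"wy":0,"wz":0},
    {"dx":0,"dy":0,"dz":0,"wx":0,"wy":0,"wz":0},
    {"dx":0,"dy":0,"dz":0,"wx":0,"wy":0,"wz":0},
    {"dx":0,"dy":0,"dz":0,"wx":0,"wy":0,"wz":0}
  ],
  "gripper": 0.6
}}

```text
time_s: 9.62
ee_pos: [0.5862, 0.1113, 0.0928]
tool_rot: [-180.0, -0.0, 92.0]
ft_force: [0.1, -0.0, -0.4]
width: 0.798
grasp_force: 0.0
```

{"method": "move_arm", "body": {
  "commands": [
    {"dx":0,"dy":0,"dz":0.03,"wx":0,"wy":0,"wz":0},
    {"dx":0,"dy":0,"dz":0.1,"wx":0,"wy":0,"wz":0},
    {"dx":0,"dy":-0.05,"dz":0.2,"wx":0,"wy":0,"wz":0},
    {"dx":0,"dy":-0.13,"dz":0.26,"wx":0,"wy":0,"wz":0},
    {"dx":0,"dy":-0.2,"dz":0.26,"wx":0,"wy":0,"wz":0}
  ]
}}

```text
time_s: 10.25
ee_pos: [0.5872, 0.0304, 0.2]
tool_rot: [179.7, 0.0, 92.0]
ft_force: [0.7, -0.5, -0.4]
width: 0.803
grasp_force: 0.0
```

```bash
python3 - <<'E' 2>&1 | grep -v Depre
from h import *
s=r.state(); c=r.camera_info("wrist"); im=r.camera("wrist")[:,:,::-1]; cv2.imwrite("pics/w4.png",im); np.savez("w4.npz",**c)
print(s["ee_pos"],s["tool_rot"],s["time_s"],s["width"],"cam",-c["R"].T@c["t"])
print(proj([[.645,.24,.07],[.5868,.1105,.092]],c))
side=r.camera("side")[:,:,::-1]; cv2.imwrite("pics/s4.png",side)
a=cv2.resize(side[140:260,270:400],(390,360),interpolation=2)
cv2.imwrite("pics/v4.png",np.hstack([im[:360,160:570],a]))
E
```

```text
[0.58719492 0.03044689 0.20001909] [1.79735573e+02 1.83028471e-02 9.20486736e+01] 10.25 0.8031713311063254 cam [0.58418465 0.10807759 0.32034303]
[[428.45477556 -91.15696515]
 [323.26940813 126.27719068]]
```

View pics/v4.png

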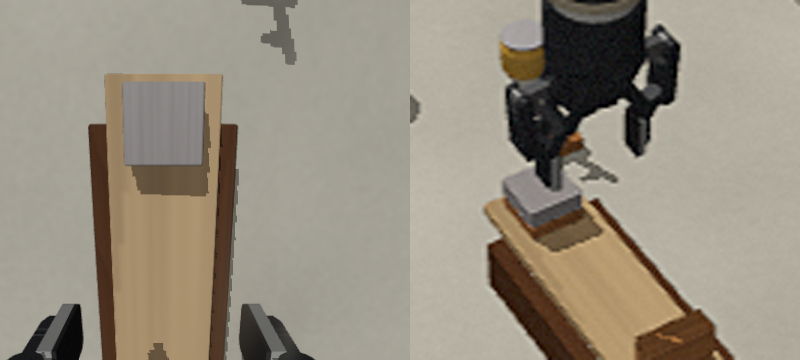

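The block sits on the pad and the gripper is clear. I'll check the offset numerically and move up over the gauge to see the pointer.

{"method": "move_arm", "body": {
  "commands": [
    {"dx":0.02,"dy":0.1,"dz":0.03,"wx":0,"wy":0,"wz":0},
    {"dx":0.04,"dy":0.2,"dz":0.06,"wx":0,"wy":0,"wz":0},
    {"dx":0.055,"dy":0.27,"dz":0.08,"wx":0,"wy":0,"wz":0},
    {"dx":0.055,"dy":0.27,"dz":0.08,"wx":0,"wy":0,"wz":0},
    {"dx":0.055,"dy":0.27,"dz":0.08,"wx":0,"wy":0,"wz":0}
  ]
}}

```text
time_s: 10.98
ee_pos: [0.6079, 0.1393, 0.2287]
tool_rot: [-180.0, 0.0, 92.1]
ft_force: [0.3, 0.3, -0.8]
width: 0.8
grasp_force: 0.0
```

```bash
python3 - <<'E' 2>&1 | grep -v Depre
from h import *
s=r.state(); c5=r.camera_info("wrist"); im5=r.camera("wrist")[:,:,::-1]; cv2.imwrite("pics/w5.png",im5); np.savez("w5.npz",**c5)
print(s["ee_pos"],s["tool_rot"],s["time_s"],"cam",-c5["R"].T@c5["t"])
print(proj([[.645,.24,.07],[.5868,.1105,.092]],c5))
c=dict(np.load("w4.npz")); im=cv2.imread("pics/w4.png").astype(float); q=im[:,:,2]/(im[:,:,0]+1)
m=np.zeros(q.shape,bool); m[76:175,274:372]=True
M=m&(q<1.25)
P=corners(M)+[[0,0],[1,0],[1,1],[0,1]]-.5; print("blk px",P.round(1).tolist(),quad(plane(P,.092,c)))
b=(q>1.35)&(im[:,:,2]>110)
pts=np.array([[x,np.argmax(b[40:120,x])+39.5] for x in range(275,380,3)]); W=plane(pts,.062,c); print("end",np.polyfit(W[:,0]-.587,W[:,1],1))
rows=range(180,255,4)
for e in(np.array([[np.argmax(b[y,240:330])+239.5,y] for y in rows]),np.array([[400-np.argmax(b[y,400:330:-1])+.5,y] for y in rows])):
    W=plane(e,.062,c); pf=np.polyfit(W[:,1]-.11,W[:,0],1); print("side x@y=.11,yaw",pf[1],-np.degrees(np.arctan(pf[0])))
d=q>2.0
rw=range(160,300,4); e=np.array([[np.argmax(d[y,230:300])+229.5,y] for y in rw]); W=plane(e,.05,c); pf=np.polyfit(W[:,1]-.11,W[:,0],1); print("riser left x@.11,yaw",pf[1],-np.degrees(np.arctan(pf[0])))
E
```

```text
[0.6078509  0.13927567 0.22866485] [-1.79960347e+02  9.88796930e-03  9.20527106e+01] 10.975 cam [0.60547876 0.21692095 0.34899692]
[[375.66966979  99.97065263]
 [291.89665333 272.15526675]]
blk px [[281.2, 81.4], [364.0, 81.4], [362.8, 165.5], [283.9, 165.5]] (array([0.5866, 0.1115]), np.float64(2.13), np.float64(2.7099999999999937), np.float64(0.0495), np.float64(0.0494))
end [0.03794255 0.14488363]
side x@y=.11,yaw 0.5471865271479136 1.9525673538377248
side x@y=.11,yaw 0.6265725698084308 1.8301518334604245
riser left x@.11,yaw 0.5328555130909745 2.2882877345635366
```

View pics/w5.png

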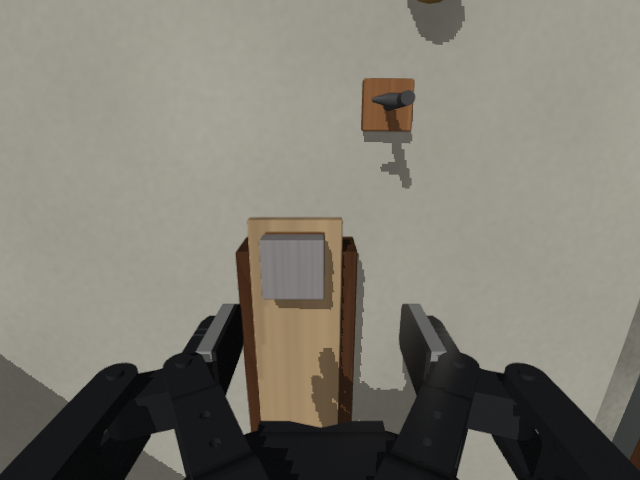

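The pointer tip is at px (371,100), with its rod at (407,97). The board end is at row 218 and the block is square on the pad. I'm computing the slide.

```bash
python3 - <<'E' 2>&1 | grep -v Depre
from h import *
c=dict(np.load("w5.npz")); im=cv2.imread("pics/w5.png").astype(float); q=im[:,:,2]/(im[:,:,0]+1)
dk=(im.max(2)<75)&(q<1.6); ys,xs=np.where(dk[85:115,360:420]); print("tip px",xs.min()+360, (ys[xs<=xs.min()+2]+85))
tx=xs.min()+359.5; ty=(ys[xs<=xs.min()+1]+85).mean(); T=plane([[tx,ty]],.07,c)[0]; print("tip",T.round(4))
b=(q>1.35)&(im[:,:,2]>110)
pts=np.array([[x,np.argmax(b[200:260,x])+199.5] for x in range(255,340,3)]); W=plane(pts,.062,c); print("end fit px",pts[[0,-1]].tolist()); pe=np.polyfit(W[:,0]-.587,W[:,1],1); print("end",pe)
# riser sides
d=q>2.0
for e in(np.array([[np.argmax(d[y,225:270])+224.5,y] for y in range(262,400,4)]),):
    W2=plane(e,.05,c); pf=np.polyfit(W2[:,1]-.1,W2[:,0],1); print("riser left x@.1,yaw",pf[1],-np.degrees(np.arctan(pf[0])))
E0=np.array([.587,pe[1]])
for a in(1.8,2.0,2.2):
    u=np.array([-np.sin(np.radians(a)),np.cos(np.radians(a))]); print(a,"slide",(T[:2]-E0)@u, "shift",u*((T[:2]-E0)@u))
E
```

```text
tip px 372 [ 99  99 100 100 100 101 101]
tip [0.6419 0.2398 0.07  ]
end fit px [[255.0, 218.5], [339.0, 217.5]]
end [0.04897652 0.14677542]
riser left x@.1,yaw 0.5335619813734512 2.135153094197872
1.8 slide 0.09129956801412943 shift [-0.00286779  0.09125452]
2.0 slide 0.09109716058105811 shift [-0.00317925  0.09104167]
2.2 slide 0.09089364315783362 shift [-0.00348921  0.09082665]
```

{"method": "move_arm", "body": {
  "commands": [
    {"dx":0,"dy":-0.12,"dz":0,"wx":0,"wy":0,"wz":0},
    {"dx":-0.01,"dy":-0.26,"dz":0,"wx":0,"wy":0,"wz":0},
    {"dx":-0.02,"dy":-0.4,"dz":0,"wx":0,"wy":0,"wz":0},
    {"dx":-0.03,"dy":-0.55,"dz":-0.04,"wx":0,"wy":0,"wz":0},
    {"dx":-0.035,"dy":-0.68,"dz":-0.07,"wx":0,"wy":0,"wz":0}
  ],
  "gripper": 1
}}

```text
time_s: 11.65
ee_pos: [0.5932, -0.1355, 0.2004]
tool_rot: [-180.0, -0.0, 91.9]
ft_force: [-0.5, 0.7, 0.4]
width: 1.001
grasp_force: 0.0
```

{"method": "move_arm", "body": {
  "commands": [
    {"dx":0,"dy":-0.04,"dz":0,"wx":0,"wy":0,"wz":0},
    {"dx":0,"dy":-0.04,"dz":0,"wx":0,"wy":0,"wz":0},
    {"dx":0,"dy":-0.04,"dz":0,"wx":0,"wy":0,"wz":0},
    {"dx":0,"dy":-0.04,"dz":0,"wx":0,"wy":0,"wz":0},
    {"dx":0,"dy":-0.04,"dz":0,"wx":0,"wy":0,"wz":0}
  ]
}}

```text
time_s: 12.28
ee_pos: [0.5944, -0.1478, 0.2011]
tool_rot: [180.0, 0.0, 92.1]
ft_force: [-0.6, 0.5, -0.2]
width: 0.994
grasp_force: 0.0
```

```bash
python3 - <<'E' 2>&1 | grep -v Depre
from h import *
s=r.state(); c=r.camera_info("wrist"); im=r.camera("wrist")[:,:,::-1]; cv2.imwrite("pics/w6.png",im); np.savez("w6.npz",**c)
print(s["ee_pos"],s["tool_rot"],s["time_s"],"cam",-c["R"].T@c["t"])
f=im.astype(float); q=f[:,:,2]/(f[:,:,0]+1)
e=proj([[.594+x,-.093+y,.107] for x,y in((-.03,.012),(.03,.012),(.03,-.012),(-.03,-.012))],c); print("exp",e.round(0).tolist())
x0,y0=(e.min(0)-20).astype(int); x1,y1=(e.max(0)+20).astype(int); m=np.zeros(q.shape,bool); m[y0:y1,x0:x1]=True
cx,cy=e.mean(0).astype(int)
print("col",[(y,q[y,cx].round(2),int(f[y,cx,2])) for y in range(y0,y1,4)]); print("row",[(x,q[cy,x].round(2),int(f[cy,x,2])) for x in range(x0,x1,4)])
M=m&(q>1.85)&(f[:,:,2]>105); P=corners(M); print(P.round(1).tolist(),quad(plane(P,.107,c)))
E
```

```text
[ 0.59441297 -0.147829    0.20107228] [1.79987673e+02 3.12001153e-03 9.20991605e+01] 12.275 cam [ 0.59185463 -0.07018688  0.32141628]
exp [[272.0, 148.0], [375.0, 152.0], [371.0, 192.0], [272.0, 189.0]]
col [(127, np.float64(1.52), 166), (131, np.float64(1.52), 166), (135, np.float64(1.52), 166), (139, np.float64(1.52), 166), (143, np.float64(1.52), 166), (147, np.float64(2.26), 104), (151, np.float64(2.23), 143), (155, np.float64(2.25), 144), (159, np.float64(2.25), 144), (163, np.float64(2.24), 139), (167, np.float64(2.28), 132), (171, np.float64(2.29), 135), (175, np.float64(2.27), 145), (179, np.float64(2.25), 146), (183, np.float64(2.26), 140), (187, np.float64(2.28), 123), (191, np.float64(1.59), 102), (195, np.float64(2.59), 44), (199, np.float64(2.5), 45), (203, np.float64(2.5), 45), (207, np.float64(2.37), 45), (211, np.float64(2.3), 46)]
row [(252, np.float64(2.47), 74), (256, np.float64(2.41), 77), (260, np.float64(2.47), 74), (264, np.float64(2.47), 74), (268, np.float64(1.55), 157), (272, np.float64(1.54), 159), (276, np.float64(2.25), 133), (280, np.float64(2.25), 133),
[... 316 characters left out ...]
4(2.23), 134), (328, np.float64(2.23), 134), (332, np.float64(2.27), 134), (336, np.float64(2.25), 135), (340, np.float64(2.27), 134), (344, np.float64(2.27), 134), (348, np.float64(2.29), 135), (352, np.float64(2.29), 135), (356, np.float64(2.29), 135), (360, np.float64(2.29), 135), (364, np.float64(2.31), 136), (368, np.float64(2.27), 136), (372, np.float64(2.34), 82), (376, np.float64(1.54), 157), (380, np.float64(2.39), 74), (384, np.float64(2.33), 77), (388, np.float64(2.34), 75), (392, np.float64(2.32), 79)]
[[272.4, 149.0], [371.0, 149.0], [371.0, 187.0], [274.4, 187.0]] (array([ 0.5937, -0.0917]), np.float64(2.14), np.float64(3.739999999999995), np.float64(0.058), np.float64(0.0223))
```

{"method": "move_arm", "body": {
  "commands": [
    {"dx":-0.003,"dy":0.08,"dz":0,"wx":0,"wy":0,"wz":0},
    {"dx":-0.003,"dy":0.14,"dz":-0.05,"wx":0,"wy":0,"wz":0},
    {"dx":-0.003,"dy":0.14,"dz":-0.15,"wx":0,"wy":0,"wz":0},
    {"dx":-0.003,"dy":0.14,"dz":-0.24,"wx":0,"wy":0,"wz":0},
    {"dx":-0.003,"dy":0.14,"dz":-0.282,"wx":0,"wy":0,"wz":0}
  ]
}}

```text
time_s: 12.95
ee_pos: [0.5924, -0.0922, 0.0864]
tool_rot: [-179.9, -0.0, 92.1]
ft_force: [-0.8, -0.2, 0.9]
width: 1.002
grasp_force: 0.0
```

{"method": "move_arm", "body": {
  "commands": [
    {"dx":0,"dy":0,"dz":0,"wx":0,"wy":0,"wz":0},
    {"dx":0,"dy":0,"dz":0,"wx":0,"wy":0,"wz":0},
    {"dx":0,"dy":0,"dz":0,"wx":0,"wy":0,"wz":0},
    {"dx":0,"dy":0,"dz":0,"wx":0,"wy":0,"wz":0},
    {"dx":0,"dy":0,"dz":0,"wx":0,"wy":0,"wz":0}
  ],
  "gripper": 0.6
}}

```text
time_s: 13.58
ee_pos: [0.5932, -0.0927, 0.0884]
tool_rot: [180.0, 0.0, 92.0]
ft_force: [0.2, -0.7, 0.7]
width: 0.8
grasp_force: 0.0
```

{"method": "move_arm", "body": {
  "commands": [
    {"dx":0,"dy":0,"dz":0,"wx":0,"wy":0,"wz":0},
    {"dx":0,"dy":0,"dz":0,"wx":0,"wy":0,"wz":0},
    {"dx":0,"dy":0,"dz":0,"wx":0,"wy":0,"wz":0},
    {"dx":0,"dy":0,"dz":0,"wx":0,"wy":0,"wz":0},
    {"dx":0,"dy":0,"dz":0,"wx":0,"wy":0,"wz":0}
  ],
  "gripper": 0.2
}}

```text
time_s: 14.2
ee_pos: [0.5932, -0.0927, 0.0885]
tool_rot: [180.0, 0.0, 92.0]
ft_force: [-1.9, -0.4, 6.1]
width: 0.692
grasp_force: 65.1
```

{"method": "move_arm", "body": {
  "commands": [
    {"dx":-0.0002,"dy":0.006,"dz":0,"wx":0,"wy":0,"wz":0},
    {"dx":-0.0007,"dy":0.02,"dz":0,"wx":0,"wy":0,"wz":0},
    {"dx":-0.0014,"dy":0.04,"dz":0,"wx":0,"wy":0,"wz":0},
    {"dx":-0.0021,"dy":0.06,"dz":0,"wx":0,"wy":0,"wz":0},
    {"dx":-0.0025,"dy":0.07,"dz":0,"wx":0,"wy":0,"wz":0}
  ]
}}

```text
time_s: 14.82
ee_pos: [0.5924, -0.0651, 0.0885]
tool_rot: [179.9, 0.1, 92.1]
ft_force: [-0.2, -5.5, 5.2]
width: 0.697
grasp_force: 65.3
```

```bash
python3 -c "
from h import *
s=r.state(); print(s['ee_pos'],s['tool_rot'],s['ft_force'],s['torque'],s['width'])"
```

```text
[ 0.5924242  -0.06505188  0.0885359 ] [1.79947170e+02 6.84856570e-02 9.20647803e+01] [-0.15066235 -5.49734379  5.22347696] [-0.81310983  0.31052924  0.14058039] 0.6972200479970081
```

{"method": "move_arm", "body": {
  "commands": [
    {"dx":-0.0003,"dy":0.008,"dz":0,"wx":0,"wy":0,"wz":0},
    {"dx":-0.0009,"dy":0.025,"dz":0,"wx":0,"wy":0,"wz":0},
    {"dx":-0.0016,"dy":0.045,"dz":0,"wx":0,"wy":0,"wz":0},
    {"dx":-0.0023,"dy":0.065,"dz":0,"wx":0,"wy":0,"wz":0},
    {"dx":-0.0026,"dy":0.075,"dz":0,"wx":0,"wy":0,"wz":0}
  ]
}}

```text
time_s: 15.45
ee_pos: [0.5914, -0.035, 0.0885]
tool_rot: [179.9, 0.1, 92.1]
ft_force: [0.1, -5.8, 5.7]
width: 0.694
grasp_force: 65.3
```

{"method": "move_arm", "body": {
  "commands": [
    {"dx":-0.0003,"dy":0.008,"dz":0,"wx":0,"wy":0,"wz":0},
    {"dx":-0.0009,"dy":0.025,"dz":-0.001,"wx":0,"wy":0,"wz":0},
    {"dx":-0.0016,"dy":0.045,"dz":-0.001,"wx":0,"wy":0,"wz":0},
    {"dx":-0.0021,"dy":0.06,"dz":-0.001,"wx":0,"wy":0,"wz":0},
    {"dx":-0.0023,"dy":0.066,"dz":-0.001,"wx":0,"wy":0,"wz":0}
  ]
}}

```text
time_s: 16.08
ee_pos: [0.5907, -0.009, 0.0885]
tool_rot: [179.9, 0.1, 92.1]
ft_force: [0.3, -8.6, 8.3]
width: 0.694
grasp_force: 65.7
```

```bash
python3 - <<'E' 2>&1 | grep -v Depre
from h import *
s=r.state(); print(s['ee_pos'],s['tool_rot'],s['ft_force'],s['torque'],s['width'])
for n in("wrist","side","top"):
    c=r.camera_info(n); im=r.camera(n)[:,:,::-1]; cv2.imwrite(f"pics/{n}7.png",im); np.savez(f"{n}7.npz",**c)
    print(n,proj([[.583,.23,.062],[.6419,.2398,.07],[.5834,.195,.092]],c).round(0).tolist())
E
```

```text
[ 0.59072882 -0.00897706  0.08853791] [1.79911426e+02 9.31639599e-02 9.20787409e+01] [ 0.34201211 -8.64017144  8.30325514] [-1.05778325  0.47763536  0.28632706] 0.693946084900419
wrist [[322.0, -318.0], [478.0, -289.0], [320.0, -316.0]]
side [[292.0, 183.0], [310.0, 171.0], [298.0, 182.0]]
top [[211.0, 241.0], [206.0, 218.0], [223.0, 238.0]]
```

```bash
python3 - <<'E' 2>&1 | grep -v Depre
from h import *
c=dict(np.load("w5.npz")); im=cv2.imread("pics/w5.png").astype(float)
print("w5 end profile",im[212:228,265:330:1,2].mean(1).round(0))
for row in(217,218,219,220,221,222): print(row,plane([[297,row]],.062,c)[0].round(4),plane([[297,row]],.05,c)[0].round(4))
for px in((371.5,100),(372,98),(372,102)): print(px,plane([px],.07,c)[0].round(4))
a=cv2.imread("pics/top7.png")[195:265,170:260]; b=cv2.imread("pics/side7.png")[150:220,270:360]
cv2.imwrite("pics/v7.png",np.hstack([cv2.resize(x,None,fx=4.4,fy=4.4,interpolation=2) for x in(a,b)]))
E
```

```text
w5 end profile [156. 155. 156. 156. 150. 129. 115. 127. 150. 158. 157. 157. 157. 157.
 157. 157.]
217 [0.5883 0.1475 0.062 ] [0.5876 0.1446 0.05  ]
218 [0.5883 0.1466 0.062 ] [0.5876 0.1437 0.05  ]
219 [0.5883 0.1458 0.062 ] [0.5876 0.1428 0.05  ]
220 [0.5883 0.1449 0.062 ] [0.5876 0.1419 0.05  ]
221 [0.5883 0.1441 0.062 ] [0.5876 0.141  0.05  ]
222 [0.5883 0.1432 0.062 ] [0.5876 0.1401 0.05  ]
(371.5, 100) [0.6419 0.2398 0.07  ]
(372, 98) [0.6422 0.2412 0.07  ]
(372, 102) [0.6424 0.2385 0.07  ]
```

View pics/v7.png

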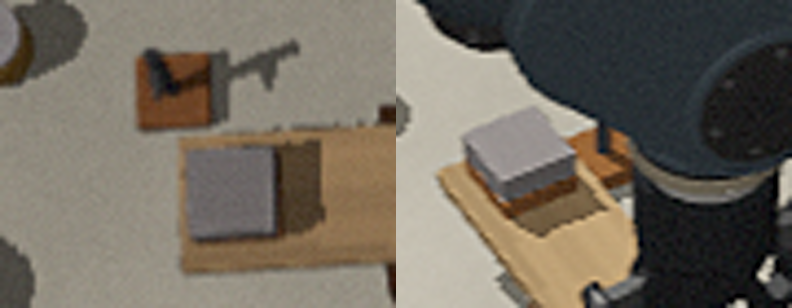

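The top view shows the board end at crop (182,137–271), just short of the gauge tip near (165,97). The block is still on its pad and the board is flat. I'll cross-check the remaining distance in the top view.

```bash
python3 - <<'E' 2>&1 | grep -v Depre
from h import *
c=dict(np.load("top7.npz")); im=cv2.imread("pics/top7.png"); g=im[:,:,2].astype(int)
print(g[204:224,200:220])
f=im.astype(float); q=f[:,:,2]/(f[:,:,0]+1)
b=(q>1.3)&(g>100)
E=[]
for y in range(232,254,2):
    p=g[y,200:224]; E.append((y,[int(v) for v in p[6:16]]))
print(*E,sep="\n")
print("T est px",proj([.6419,.2398,.07],c)[0].round(1),"rod base/top",proj([[.6639,.2406,.012],[.6639,.2406,.089],[.6639,.2406,.07]],c).round(1).tolist())
E
```

```text
[[142 141 147 142 142 145 145 146 142 147 146 144 146 142 146 145 147 139
  144 141]
 [143 143 143 132 131 135 144 147 146 141 143 147 147 144 146 143 148 144
  140 144]
 [143 143 119  74  61  80 110 131 137 139 128 133 133 138 137 143 140 132
  132 131]
 [141 130  87  44  39  40  58  88 109 108 105 100 101 113 123 121 108  86
   74  74]
 [136 126  97  58  36  33  49  89 112 117 112 115 107 114 111 111  99  72
   68  75]
 [132 116  96  67  36  29  16  45  87 109 106 105 105 106 102 104  94  60
   68  79]
 [134 115 107  83  44  24  23  32  76  99 106 104 103 102  96  92  71  45
   69  80]
 [131 110 101  89  56  46  29  19  46  86 104 107 100  92  71  57  53  47
   67  78]
 [134 110 100  88  61  53  33  19  21  75  99  93  77  57  54  54  56  46
   66  77]
 [134 106 108  86  61  51  31  27  25  45  47  56  50  46  52  55  46  43
   69  78]
 [138 108 107 100  69  55  42  27  12  17  24  47  55  49  69  74  78  56
   61  78]
 [133 113 108 101  92  61  38  39  20  22  35  64  74  79 102 107 106  69
   70  75]
 [138 115 106 109  95  63  55  68  58  46  66  95 106 104 111 110 113  79
   66 
[... 620 characters left out ...]
7, 146, 152, 148, 120, 109, 107, 112])
(234, [150, 149, 151, 151, 148, 124, 106, 112, 114, 106])
(236, [151, 147, 147, 152, 152, 150, 121, 107, 111, 108])
(238, [146, 153, 149, 149, 150, 147, 123, 108, 116, 109])
(240, [148, 148, 151, 151, 146, 138, 120, 108, 107, 105])
(242, [152, 150, 152, 154, 143, 138, 126, 115, 105, 110])
(244, [152, 152, 151, 153, 143, 141, 121, 109, 105, 106])
(246, [147, 148, 151, 149, 133, 138, 122, 105, 107, 111])
(248, [147, 151, 150, 146, 135, 137, 129, 107, 96, 96])
(250, [151, 152, 153, 150, 151, 136, 131, 124, 109, 92])
(252, [153, 151, 150, 154, 149, 141, 127, 129, 130, 130])
T est px [206.3 217.5] rod base/top [[209.7, 214.9], [204.8, 207.2], [206.1, 209.2]]
```

{"method": "move_arm", "body": {
  "commands": [
    {"dx":-0.0002,"dy":0.006,"dz":0,"wx":0,"wy":0,"wz":0},
    {"dx":-0.0004,"dy":0.013,"dz":0,"wx":0,"wy":0,"wz":0},
    {"dx":-0.0007,"dy":0.019,"dz":0,"wx":0,"wy":0,"wz":0},
    {"dx":-0.0008,"dy":0.0225,"dz":0,"wx":0,"wy":0,"wz":0},
    {"dx":-0.0008,"dy":0.0225,"dz":0,"wx":0,"wy":0,"wz":0}
  ]
}}

```text
time_s: 16.85
ee_pos: [0.5904, -0.0, 0.0885]
tool_rot: [179.9, 0.1, 92.1]
ft_force: [-1.3, -6.3, 9.0]
width: 0.69
grasp_force: 65.7
```

```bash
python3 - <<'E' 2>&1 | grep -v Depre
from h import *
s=r.state(); print(s['ee_pos'],s['tool_rot'],s['ft_force'],s['torque'],s['width'])
c=r.camera_info("top"); F=[r.camera("top")[:,:,::-1].astype(float) for _ in range(6)]; im=np.mean(F,0); cv2.imwrite("pics/top8.png",im)
S=im[:,:,2]-im[:,:,0]   # warm-ness
print("rows mean warm",S[228:252,198:222].mean(0).round(0)); 
for a,b in((228,233),(248,253)): print(a,S[a:b,198:222].mean(0).round(0))
print(im[214:220,200:212,2].round(0))
y=s['ee_pos'][1]; e=.145+(y+.0927); print("pred end",e,proj([[.583,e,.062],[.583,e,.05]],c).round(2).tolist(), "tip pred",proj([.6419,.2398,.07],c).round(2))
for u in(206,207,208,209): print(u,plane([[u,240]],.062,c)[0].round(4),plane([[u,217.3]],.07,c)[0].round(4))
w=r.camera_info("side"); cv2.imwrite("pics/side8.png",r.camera("side")[:,:,::-1])
E
```

```text
[ WARN:0@3.841] global loadsave.cpp:1063 imwrite_ Unsupported depth image for selected encoder is fallbacked to CV_8U.
[ 5.90443764e-01 -3.84979743e-05  8.85335219e-02] [1.79907650e+02 7.93540522e-02 9.20665547e+01] [-1.27957174 -6.30052393  9.03601832] [-0.89673403  0.41567346  0.29976122] 0.690462477934983
rows mean warm [18. 18. 18. 18. 19. 19. 18. 18. 20. 42. 47. 22. 12. 12. 12. 12. 12. 12.
 11. 12. 11. 12. 11. 11.]
228 [18. 19. 18. 18. 18. 18. 18. 17. 24. 51. 45. 22. 17. 18. 19. 16. 16. 15.
 12. 12. 13. 12. 10.  7.]
248 [19. 19. 20. 19. 19. 19. 18. 18. 17. 34. 55. 49. 38. 34. 34. 34. 34. 34.
 36. 36. 35. 36. 37. 38.]
[[132. 114. 108.  98.  74.  51.  38.  21.  18.  16.  29.  47.]
 [136. 113. 105. 106.  90.  57.  40.  33.  24.  20.  33.  64.]
 [136. 112. 105. 106.  95.  63.  57.  69.  61.  54.  69.  96.]
 [137. 113. 102. 106.  97.  72.  76. 100. 101.  95. 102. 110.]
 [134. 111. 104. 104. 107.  97.  98. 109. 109. 110. 108. 108.]
 [133. 110. 106. 108. 105. 110. 108. 108. 110. 108. 109. 110.]]
pred end 0.2376615020257486 [[207.53, 240.91], [208.29, 241.91]] tip pred [[206.32 217.54]]
206 [0.5855 0.2416 0.062 ] [0.6426 0.2406 0.07  ]
207 [0.5854 0.239  0.062 ] [0.6425 0.2381 0.07  ]
208 [0.5853 0.2365 0.062 ] [0.6424 0.2355 0.07  ]
209 [0.5852 0.2339 0.062 ] [0.6423 0.233  0.07  ]
```

{"method": "move_arm", "body": {
  "commands": [
    {"dx":0,"dy":0.001,"dz":0,"wx":0,"wy":0,"wz":0},
    {"dx":0,"dy":0.001,"dz":0,"wx":0,"wy":0,"wz":0},
    {"dx":0,"dy":0.001,"dz":0,"wx":0,"wy":0,"wz":0},
    {"dx":0,"dy":0.001,"dz":0,"wx":0,"wy":0,"wz":0},
    {"dx":0,"dy":0.001,"dz":0,"wx":0,"wy":0,"wz":0}
  ]
}}

```text
time_s: 17.82
ee_pos: [0.5904, 0.0002, 0.0885]
tool_rot: [179.9, 0.1, 92.1]
ft_force: [0.4, -7.1, 8.2]
width: 0.693
grasp_force: 65.7
```

```bash
python3 -c "
from h import *
s=r.state(); print(s['ee_pos'],s['ft_force'],s['time_s'],s['dq'].round(2)); print(r.hand_in())"
```

```text
[5.90406107e-01 1.80767371e-04 8.85224070e-02] [ 0.37274486 -7.12097374  8.24534412] 17.825 [-0.06  0.02  0.1  -0.07 -0.    0.09]
the job is handed in; nothing more can be done
None
```

I handed the job in at 17.8 s: the block is square on the pad to within about 1–2 mm, and the board is flat on the riser, still gripped, with its outer end within about 1 mm of the pointer tip by my camera estimates; no verdict came back.

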